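# Third hand at the face-frame jig

## Task

First turn the knob of the blue screw counter back (anticlockwise) to its zero stop, so the count starts afresh. Then take the light rail with the two dark pocket slots, lay it flat on the jig's bed between the two black lines, and press its slotted end square against the stile with a steady push that keeps the gauge needle in the green and never in the red. Finish while still holding the rail pressed there, so that a mate can drive the screws; leave the other things on the bench where they are.

Things in the scene. Friction and masses are not known exactly. Their poses are not given: they have to be found in the camera images.
- counter: Screw counter, fixed to the bench: blue box 100 (x) x 90 (y) x 42 mm high with a round white dial on top (dial face at 44 mm). Origin: centre of its underside; the knob's axis stands upright through it. Its x axis points from the axis to the zero mark and the small dark zero stop on the dial. Stands at any small yaw.
- knob (a joint): Angle (rad) of the counter's black knob: 0 at the zero stop (hard), growing clockwise seen from above; starts at 0.7 to 1.4. A bar grip 42 mm long, 12 mm thick, 27 mm high on a 42 mm disc; bar and red pointer lie along the counter's x axis at 0. Friction about 0.03 N m, no spring: it stays where it is left.
- knob_grip (a point): On the knob's axis at half the height of the bar grip, 63 mm above the bench; the bar reaches from 50 to 76.5 mm above the bench. The point turns with the knob: its x axis runs along the bar.
- rail: Light wooden rail, loose on the bench, 160 (x) x 44 (y) x 28 mm (z), about 0.14 kg (0.1 to 0.2). Two dark pocket-screw slots on top near its +x end. Origin: centre of its underside; x along its length.
- rail_end (a point): Centre of the rail's slotted end face: 80 mm along +x from the rail's origin, 14 mm above its underside.
- jig: Assembly jig fixed to the bench at some yaw. Brown bed, upper face 12 mm above the bench, x -100 to 235 mm, y +-100 mm. Origin: bench level, on its middle line; x is the pressing direction, open front end to stile. Black lines at y = +-26 mm show the rail's place. Black hold-down knobs 24 mm high at x -80, y +-80 mm. Grey spring block with white gauge dial from x = 165 mm, 72 mm high.
- jig_seat (a point): On the bed surface, on the jig's middle line, in the plane of the stile's near face when nothing presses it (90 mm along +x from the jig's origin). Fixed to the jig; does not move with the stile.
- stile: Light wooden stile, 40 (x) x 180 (y) x 28 mm, lying across the bed on the sprung carriage, its top 40 mm above the bench; an aluminium plate behind it reaches 56 mm above the bench. Its origin is the carriage's origin, which is the jig's origin when nothing presses; its near face is 90 mm along +x from this origin. It moves along the jig's x only.
- carriage (a joint): How far (m) the stile and its carriage are pushed back along the jig's x: 0 at rest, end of travel 0.022. Spring 1 N per mm without preload. It drives the gauge needle: green from 0.006 to 0.014 (6 to 14 N), red from 0.018.
- offcut: Dark wood offcut, 130 x 44 x 28 mm, not wanted; leave alone. Rail and offcut may lie in either of two places.
- glue: White glue bottle, 60 mm across, 170 mm high; leave alone.
- tape: Yellow tape measure, 70 x 40 x 65 mm; leave alone.
- driver: Screwdriver with a red handle lying at the left; leave alone.
- screws: Brass-coloured jar of screws, 72 mm across, 90 mm high; leave alone.
- sandblock: Cork sanding block, 110 x 60 x 35 mm; leave alone.
There are look-alikes about, which are no part of the job. What is shaped like the rail but purple or white is not meant. Several things have the shape of the counter; the one meant has the colours described above.

How it is judged:
By the outcome, as a careful person would: the job done as asked, in the order asked, and still so for the second after the job is handed in, while the arm keeps its last pose, push and grip.
It also fails if it takes over 53 s, if anything falls off the work surface, if the arm or the gripper's body presses on something with over 40 N, if the wrist force passes 120 N, or if a joint passes its speed limit or range.

## Robot

A 6-joint arm with a two-finger parallel gripper is mounted at the origin on the work surface. World frame = base frame: x ahead of the robot, y to its left, z up, the work surface at z = 0. Lengths are in m, angles in rad, forces in N, time in s.
With the tool pointing down it reaches from about 0.4 to 0.825 m from the base axis. Payload 7 kg.
Tool frame: the origin (TCP) lies on the mounting face of the last link; the fingertips stand 178 mm ahead of it and the grasp point (between the pads) lies arm.grip_depth ahead of it (arm.grip_depth is the distance from the TCP to the grasp point, in m); z points along the fingers, y is the direction in which the jaws open and shut (so a half turn about z gives the same grasp; the last joint's range is limited). The gripper opens to 88 mm and grips with 3 to 60 N. Pads are 19 mm wide; open, the fingers measure 130 mm over their backs; the gripper's body (78 mm by 193 mm) begins 47 mm behind the grasp point.
Start: joints at [-0.829, 0.359, 0.012, 0, -1.224, -0.288], TCP at [0.296, -0.607, 0.405] pointing down, gripper open.
Joint ranges: [-3.07, 3.07], [-1.43, 2.12], [-1.02, 1.25], [-3.03, 1.67], [-3.05, -0], [-3.03, 3.03]. Speed limits (rad/s): [2.39, 2.39, 3.01, 3.14, 3.14, 3.14].

## Interface

Orientations are given as [roll, pitch, yaw] about the fixed x, y, z axes, in that order (R = Rz(yaw) Ry(pitch) Rx(roll)).
In Python, from station import arm gives the robot as it stands.
- The arm moves only by the tool carry_out, never from a script. Its argument "targets" is a list that holds one entry, the list of rows, each a list of 7 numbers: the turn, a rotation vector about the tool's x, y, z in units of 8 degrees (1.0 is 8 degrees), then the shift along the tool's x, y, z in units of 2.5 cm (1.0 is 2.5 cm), then the opening, from -1 (shut) to 1 (fully open). A call has 1 to 20 rows; each row shifts and turns the commanded pose from where the row before left it, along the tool's axes as they then stand; what a row does not reach is not made up. A row lasts 1/8 s, in which the tool goes at most 62.5 mm and 10.7 degrees, less where a joint would pass 70% of its speed; a pose out of reach is approached as far as the arm can. A call with a number of a shift or a turn outside -1 to 1 is refused whole. A call with a gripper value outside its range is refused whole. The fingers move at their own pace and stop on an object; "squeeze" is the grip in N (left out, the last holds). Time passes only in rows, so rows that do not move let the fingers close. It gives the time, the measured TCP pose, the force and the opening at its end, in the units of the state.
- arm.get_state(): the state, without advancing time (a new reading comes with each control period).
- arm.grab_frame(name): name is "side" or "top"; returns (picture, depth): 420x560x3 uint8, red, green, blue; 420x560 float32, m along the optical axis (not along the pixel's ray), 0 where there is no reading.
- arm.camera_model(name): a dict with "camera_matrix" (3x3 intrinsics, pixels), "world_from_camera" (4x4, takes a point from camera to world coordinates). Camera axes: x right, y down, z forward; pixel columns grow to the right and rows downward; lengths in m; the calibration is good to about 2 mm. A picture is of the moment at which its call begins. camera_model takes no time and is no camera call.
- arm.job_done(): hands the job in, once; it reports no verdict.
Trained networks look in the newest picture that a camera, given by its name, has taken for a name from the list of things; names that differ only in an ending like _2 or _b are one class to them, and where a whole thing is asked for, a point or a joint stands for the part that bears it (a point fixed in the world has none). Each returns a list of dicts, best first, with "conf" (0 to 1); they miss things now and then, are a little off and sometimes report something else, mostly with a low value. They report only what shows in the picture. A call takes as long as a camera call. They do not tell look-alikes from the thing itself.
- arm.spot_in(camera, query): "point" ([row, column] in pixels, amid what is visible of it).
- arm.landmark_of(camera, query): "point" ([row, column] in pixels: a listed point, or the origin of a listed thing).
The state is a dict: "t": time; "q": joint angles; "qd": joint speeds; "joint_efforts": joint torques, N m; "eef_pos": TCP position; "ee_rot": TCP orientation; "force": force on the tool from outside, world axes, zero at the start; "moment": the same for the moment, N m; "width": finger opening in m.
Only numpy, scipy, OpenCV 4.12 (cv2) and the standard library are available. Lean on these libraries where they do the work, as an engineer would, in place of code of your own. Each camera call takes 0.05 s, during which the arm holds its last target.

## Working session

There is one attempt and no reset: what is moved stays moved. The work goes in short steps, Python scripts to look and compute and a tool call to move; the robot and the scene stay as the last step left them, time stands still between calls to the robot, and variables do not carry over. Pictures are saved under pics/ and viewed, and the job is handed in when it is done.

Besides the shell and the picture viewer there is one more tool, called as name(argument=value, ...) on one line, values as JSON. carry_out: Moves the arm, as the interface text tells. Its arguments: {"type":"object","properties":{"targets":{"type":"array"},"squeeze":{"type":"number"}},"required":["targets"]}

```bash
ls; mkdir -p pics
python3 - <<'E'
from station import arm
import cv2
for n in ("top","side"):
    p,d=arm.grab_frame(n); cv2.imwrite(f"pics/{n}0.png",cv2.cvtColor(p,cv2.COLOR_RGB2BGR))
    m=arm.camera_model(n); print(n,m)
s=arm.get_state(); print(s, arm.grip_depth)
E
```

```text
pics
top {'camera_matrix': array([[490.98287313,   0.        , 281.59969022],
       [  0.        , 490.98287313, 211.68117384],
       [  0.        ,   0.        ,   1.        ]]), 'world_from_camera': array([[ 0.02275263, -0.99796409,  0.05958176,  0.384914  ],
       [-0.99972547, -0.0230454 , -0.00423127, -0.02028644],
       [ 0.00559574, -0.05946913, -0.99821446,  1.62189011],
       [ 0.        ,  0.        ,  0.        ,  1.        ]])}
side {'camera_matrix': array([[447.54873755,   0.        , 278.16272947],
       [  0.        , 447.54873755, 205.41358459],
       [  0.        ,   0.        ,   1.        ]]), 'world_from_camera': array([[-0.91980844, -0.30401534,  0.24804658,  0.2141997 ],
       [-0.39204432,  0.68643851, -0.61245688,  0.70020204],
       [ 0.01592756, -0.66058825, -0.75057942,  0.98534961],
       [ 0.        ,  0.        ,  0.        ,  1.        ]])}
{'t': 0.1, 'q': array([-8.28883893e-01,  3.59304535e-01,  1.11838259e-02, -3.18988180e-04,
       -1.22410983e+00, -2.88068465e-01]), 'qd': array([ 0.00041074, -0.00186324,  0.00218734,  0.00175857,  0.00057597,
       -0.00033295]), 'joint_efforts': array([ 3.30653693e-04, -5.84162736e+01,  2.93750149e+01,  7.01539278e+00,
        1.01778569e-02, -7.90610056e-05]), 'eef_pos': array([ 0.29584435, -0.60652729,  0.40383576]), 'ee_rot': array([ 3.14013233e+00, -1.19967743e-04, -2.68785720e+00]), 'force': array([ 0.33488949, -0.05751434,  0.19530192]), 'moment': array([-0.01770812,  0.02933424,  0.02256838]), 'width': 0.08773228002892264} 0.1593
```

View pics/top0.png

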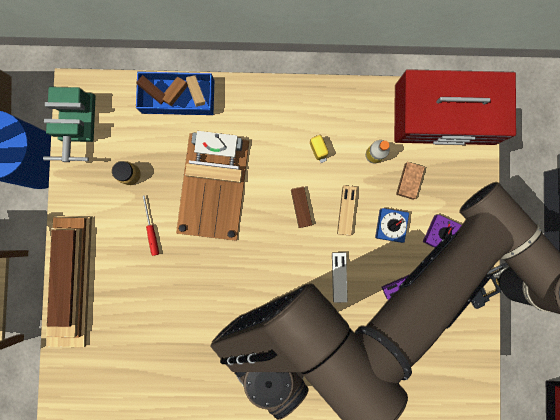

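View pics/side0.png

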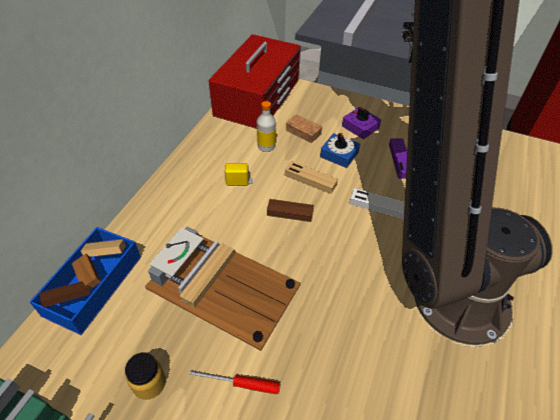

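Top view: the blue counter is at about [225,393], with purple look-alikes at [232,443] and [290,395]. The light rail with slots is at [210,347], with a white look-alike at [277,340] and the dark offcut at [207,302]. The jig is at [190,213], its stile towards the top. I'll confirm these in crops and measure.

```bash
cat > h.py <<'E'
import numpy as np, cv2
from station import arm
def ray(cam,rc,z):
    m=arm.camera_model(cam);K=m['camera_matrix'];T=m['world_from_camera']
    d=T[:3,:3]@np.linalg.inv(K)@np.array([rc[1],rc[0],1.]);o=T[:3,3]
    return o+d*(z-o[2])/d[2]
def proj(cam,P):
    m=arm.camera_model(cam);K=m['camera_matrix'];T=m['world_from_camera']
    c=T[:3,:3].T@(np.asarray(P,float)-T[:3,3]);u=K@c/c[2];return np.array([u[1],u[0]])
def snap(cam,name,box=None,s=1):
    p,d=arm.grab_frame(cam);q=cv2.cvtColor(p,cv2.COLOR_RGB2BGR)
    if box: r0,r1,c0,c1=box;q=q[r0:r1,c0:c1]
    q=cv2.resize(q,None,fx=s,fy=s,interpolation=cv2.INTER_CUBIC);cv2.imwrite(f'pics/{name}.png',q);return p,d
E
python3 - <<'E'
from h import *
snap("top","cropA",(170,310,290,470),4)
snap("top","cropB",(125,245,170,260),6)
Z=dict(knob_grip=.063,counter=0,rail=0,rail_end=.014,jig=0,jig_seat=.012,stile=0,offcut=0,knob=0)
for q in ["knob_grip","counter","rail","rail_end","jig","jig_seat"]:
    for c in ("top",):
        for r in arm.landmark_of(c,q)[:4]:
            print(q,c,np.round(r['point'],1),round(r['conf'],2),np.round(ray(c,r['point'],Z[q]),4))
E
```

```text
knob_grip top [232.6 446.2] 0.7 [ 0.4234 -0.5515  0.063 ]
knob_grip top [227.4 394.4] 0.46 [ 0.4362 -0.3865  0.063 ]
counter top [222.5 388.8] 0.95 [ 0.4541 -0.3826  0.    ]
counter top [232.9 436.6] 0.77 [ 0.4233 -0.5412  0.    ]
rail top [211.4 346.1] 0.9 [ 0.4876 -0.2407  0.    ]
rail top [279.8 338.1] 0.59 [ 0.2619 -0.2178  0.    ]
rail top [279.6 408. ] 0.57 [ 0.2677 -0.4476  0.    ]
rail top [206.1 300. ] 0.45 [ 0.5016 -0.0877  0.    ]
rail_end top [182.7 348.8] 0.91 [ 0.5816 -0.2463  0.014 ]
rail_end top [294.4 384.9] 0.8 [ 0.2192 -0.3691  0.014 ]
rail_end top [251.9 337. ] 0.68 [ 0.3535 -0.211   0.014 ]
rail_end top [225.5 392.4] 0.23 [ 0.4439 -0.3914  0.014 ]
jig_seat top [180.4 215.2] 0.91 [0.5792 0.194  0.012 ]
```

View pics/cropA.png

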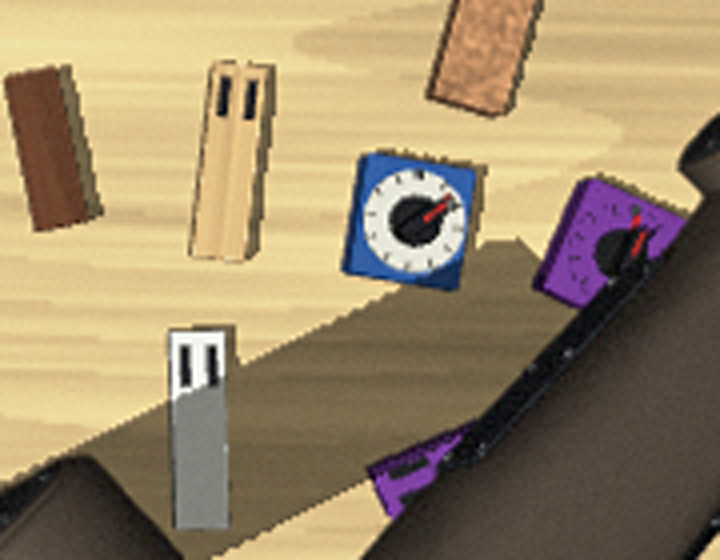

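View pics/cropB.png

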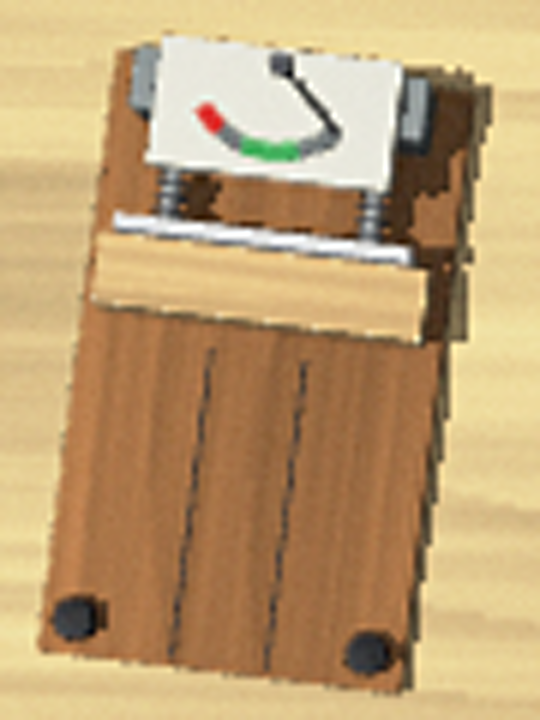

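The crops confirm it. The blue box with white dial and black knob at [225,393] is the counter; the others are purple. The light wood rail with two dark slots at [210,347] is the rail; the look-alike is white and the offcut is dark. Next I'll measure these on metric ortho views.

```bash
cat >> h.py <<'E'
def ortho(img,cam,x0,x1,y0,y1,z,res):
    # output: up=+x, left=+y
    W=int((y1-y0)/res);H=int((x1-x0)/res)
    pts=[(x1,y1),(x1,y0),(x0,y0),(x0,y1)]
    src=np.float32([proj(cam,(a,b,z))[::-1] for a,b in pts])
    dst=np.float32([(0,0),(W,0),(W,H),(0,H)])
    return cv2.warpPerspective(img,cv2.getPerspectiveTransform(src,dst),(W,H),flags=cv2.INTER_CUBIC)
E
python3 - <<'E'
from h import *
p,d=arm.grab_frame("top");q=cv2.cvtColor(p,cv2.COLOR_RGB2BGR)
cv2.imwrite("pics/o_counter.png",ortho(q,"top",.36,.52,-.47,-.31,.044,.00027))
cv2.imwrite("pics/o_rail.png",ortho(q,"top",.38,.6,-.34,-.14,.028,.0004))
cv2.imwrite("pics/o_jig.png",ortho(q,"top",.36,.76,.04,.36,.012,.0007))
# rail seg
hsv=cv2.cvtColor(q,cv2.COLOR_BGR2HSV)
# depth based segmentation
m=arm.camera_model("top");K=m['camera_matrix'];T=m['world_from_camera']
v,u=np.mgrid[:420,:560];X=np.stack([(u-K[0,2])/K[0,0]*d,(v-K[1,2])/K[1,1]*d,d],-1)@T[:3,:3].T+T[:3,3]
np.save("X.npy",X)
def rect(name,x0,x1,y0,y1,z0,z1):
    M=(X[...,0]>x0)&(X[...,0]<x1)&(X[...,1]>y0)&(X[...,1]<y1)&(X[...,2]>z0)&(X[...,2]<z1)
    P=X[M]; r=cv2.minAreaRect((P[:,:2]*1000).astype(np.float32)); print(name,M.sum(),np.median(P[:,2]).round(4),r)
rect("rail",.38,.62,-.32,-.17,.020,.04)
rect("counter",.37,.52,-.46,-.32,.035,.055)
rect("counterknob",.37,.52,-.46,-.32,.065,.095)
rect("bed",.3,.8,.02,.4,.007,.02)
rect("stile",.3,.8,.02,.4,.034,.048)
rect("holddn",.3,.45,.02,.4,.027,.048)
print(np.median(X[300:400,200:230,2]), np.median(X[250:290,170:300,2]))
E
```

```text
rail 664 0.0279 ((491.2690734863281, -239.06753540039062), (44.82181167602539, 159.7489471435547), 84.35362243652344)
counter 792 0.0434 ((445.5841979980469, -386.0756530761719), (91.98632049560547, 100.14947509765625), 81.23640441894531)
counterknob 56 0.0761 ((445.9997863769531, -386.39898681640625), (12.535165786743164, 42.257991790771484), 35.642234802246094)
bed 4107 0.0118 ((550.4845581054688, 210.513916015625), (375.17724609375, 496.6269226074219), 89.09374237060547)
stile 742 0.0398 ((568.9105834960938, 245.88833618164062), (273.3269958496094, 460.4347839355469), 87.91266632080078)
holddn 44 0.0287 ((390.90972900390625, 264.79052734375), (85.28596496582031, 268.59368896484375), 7.292383670806885)
0.0001586340246968465 -0.0006095329339429467
```

View pics/o_counter.png

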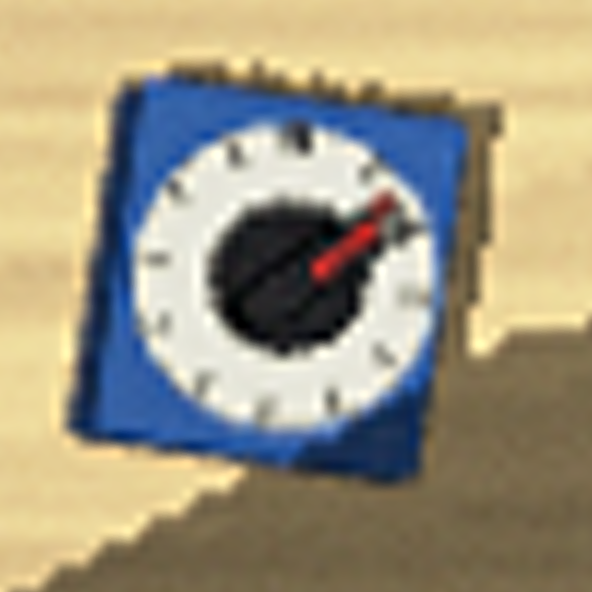

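View pics/o_rail.png

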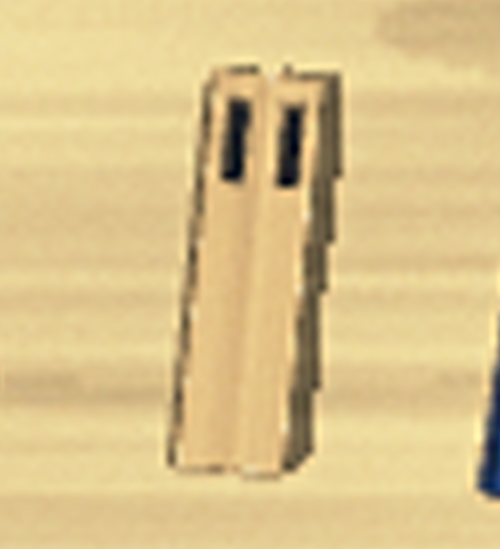

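View pics/o_jig.png

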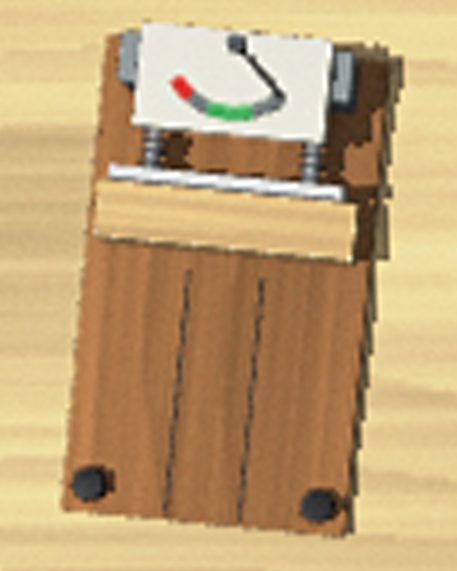

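Run:
```python
from h import *
X=np.load("X.npy")
v,u=np.mgrid[:420,:560]
def pts(box,z0,z1):
    r0,r1,c0,c1=box;M=(v>=r0)&(v<r1)&(u>=c0)&(u<c1)&(X[...,2]>z0)&(X[...,2]<z1);return X[M]
for n,b,z0,z1 in [("bed",(120,250,170,260),.007,.02),("stile",(155,190,180,250),.034,.045),("hdL",(222,238,175,190),.027,.045),("hdR",(228,243,225,240),.027,.045),("gauge",(120,165,185,250),.06,.09)]:
    P=pts(b,z0,z1);r=cv2.minAreaRect((P[:,:2]*1000).astype(np.float32));print(n,len(P),np.median(P,0).round(4),P.mean(0).round(4),r)
P=pts((120,250,170,260),.007,.02)
# top0 side mask check: bed edges by fit
for nm,sel in [("counter",(200,250,370,415)),("rail",(180,240,330,365))]:
    z=(.038,.05) if nm=="counter" else (.02,.036)
    Q=pts(sel,*z);c=Q[:,:2].mean(0);w,V=np.linalg.eigh(np.cov(Q[:,:2].T));print(nm,c,np.degrees(np.arctan2(V[1],V[0])),np.sqrt(w*12))
Q=pts((200,250,370,415),.065,.095);c=Q[:,:2].mean(0);w,V=np.linalg.eigh(np.cov(Q[:,:2].T));print('bar',c,np.degrees(np.arctan2(V[1],V[0])),np.sqrt(w*12))
for q in ["jig","stile","jig_seat","knob_grip"]:
    for r in arm.landmark_of("side",q)[:2]+arm.spot_in("top",q)[:1]: print(q,r)
```

```text
bed 3904 [0.5122 0.2038 0.0118] [0.5237 0.203  0.0121] ((567.4482421875, 196.221923828125), (429.6895751953125, 294.0260009765625), 2.109579086303711)
stile 658 [0.605  0.1981 0.0396] [0.6063 0.1982 0.0395] ((620.5543823242188, 197.08792114257812), (180.51316833496094, 77.07768249511719), 84.9832992553711)
hdL 8 [0.4242 0.2964 0.0281] [0.4236 0.2961 0.0291] ((422.8298034667969, 294.6866760253906), (18.6791934967041, 9.219391822814941), 47.17251205444336)
hdR 10 [0.4101 0.1388 0.0284] [0.4079 0.1386 0.0286] ((407.0972900390625, 139.41195678710938), (12.005913734436035, 20.25443458557129), 80.96943664550781)
gauge 912 [0.6921 0.1909 0.0658] [0.6915 0.1904 0.0659] ((675.35107421875, 190.89044189453125), (157.585205078125, 104.94872283935547), 85.00296783447266)
counter [ 0.44548323 -0.38428367] [-94.35511258 175.64488742] [0.09364158 0.10431325]
rail [ 0.49127923 -0.2389309 ] [-95.77307238 174.22692762] [0.04484751 0.15976276]
bar [ 0.4451074  -0.38491177] [-142.9067906  127.0932094] [0.01266709 0.04336854]
jig {'point': [297.7, 249.3], 'conf': 0.72}
jig {'point': [183.7, 214.3], 'conf': 0.81}
stile {'point': [171.5, 216.6], 'conf': 0.65}
jig_seat {'point': [283.9, 211.9], 'conf': 0.65}
jig_seat {'point': [181.6, 237.3], 'conf': 0.59}
jig_seat {'point': [185.4, 213.1], 'conf': 0.9}
knob_grip {'point': [140.9, 341.8], 'conf': 0.57}
knob_grip {'point': [112.2, 365.4], 'conf': 0.46}
knob_grip {'point': [225.0, 391.8], 'conf': 0.54}
```

Run:
```python
from h import *
X=np.load("X.npy")
q=cv2.imread("pics/top0.png")
res=.0005;x0,x1,y0,y1=.38,.60,.12,.30
o=cv2.cvtColor(ortho(q,"top",x0,x1,y0,y1,.012,res),cv2.COLOR_BGR2GRAY).astype(float)
bl=o-cv2.GaussianBlur(o,(0,0),12)
xs=np.arange(o.shape[0]);
def fit(guess):
    L=[]
    for i in range(o.shape[0]):
        x=x1-(i+.5)*res
        if not .41<x<.545: continue
        y=guess(x);j=int((y1-y)/res);s=slice(j-14,j+15);w=np.clip(-bl[i,s]-8,0,None)
        if w.sum()>20: L.append((x,y1-((np.arange(j-14,j+15)+.5)*w).sum()/w.sum()*res))
    L=np.array(L);vx,vy,px,py=cv2.fitLine(L.astype(np.float32),cv2.DIST_HUBER,0,.001,.0001).ravel()
    if vx<0: vx,vy=-vx,-vy
    print(len(L),np.degrees(np.arctan2(vy,vx)),"y at .48:",py+vy/vx*(.48-px))
# from o_jig: col->y=.36-col*.0007, x=.76-row*.0007
def mk(a,b):
    pa=(.76-a[1]*.0007,.36-a[0]*.0007);pb=(.76-b[1]*.0007,.36-b[0]*.0007)
    return lambda x: pa[1]+(pb[1]-pa[1])*(x-pa[0])/(pb[0]-pa[0])
fit(mk((189,268),(167,512)));fit(mk((262,280),(240,520)))
# stile top near edge/ends and bed edges by depth
def line(P,ax):
    P=np.array(P,np.float32);vx,vy,px,py=cv2.fitLine(P,cv2.DIST_HUBER,0,.001,.0001).ravel();print(len(P),np.degrees(np.arctan2(vy,vx)),px,py);return
near=[];far=[]
for c in range(188,244):
    col=X[150:200,c];M=np.where((col[:,2]>.034)&(col[:,2]<.045))[0]
    if len(M): near.append(col[M.max(),:2])
print("stile near");line(near,0)
for nm,f in(("bedL",np.min),("bedR",np.max)):
    E=[]
    for r in range(185,225):
        row=X[r,170:255];M=np.where((row[:,2]>.008)&(row[:,2]<.018))[0];E.append(row[f(M),:2])
    print(nm);line(E,0)
fr=[]
for c in range(185,238):
    col=X[200:250,c];M=np.where((col[:,2]>.008)&(col[:,2]<.018))[0];fr.append(col[M.max(),:2])
print("front");line(fr,0)
```

```text
260 -5.570722 y at .48: 0.23623505
239 -5.5458674 y at .48: 0.1842523
stile near
54 84.51954 0.58237153 0.18121114
bedL
40 -5.015955 0.49193832 0.3071655
bedR
40 -5.2139974 0.5140809 0.10812387
front
53 85.06061 0.3928486 0.18148637
```

```bash
cat >> h.py <<'E'
def plan(x,y,zg,yaw_deg,st=None):
    "turn units then shift units (in tool axes after the turn) to bring grasp point to x,y,zg"
    s=arm.get_state();p=s['eef_pos'];a=s['ee_rot']
    dy=(yaw_deg-np.degrees(a[2])+180)%360-180
    c,n=np.cos(np.radians(yaw_deg)),np.sin(np.radians(yaw_deg))
    d=np.array([x,y,zg+arm.grip_depth])-p
    print("t",round(s['t'],2),"pos",p.round(4),"rpy deg",np.degrees(a).round(2),"F",s['force'].round(2),"M",s['moment'].round(2),"w",round(s['width'],4),"q",s['q'].round(2))
    print("yaw err deg",dy.round(2),"turn-z units",round(-dy/8,3),"shift units x %.3f y %.3f z %.3f"%tuple(np.array([d@[c,n,0],d@[n,-c,0],-d[2]])/.025))
E
python3 -c "
from h import *
plan(.4455,-.3857,.12,-53.7)"
```

```text
t 0.95 pos [ 0.2959 -0.6067  0.4047] rpy deg [-180.   -0. -154.] F [-0.28  0.11 -0.35] M [-0.06  0.02 -0.02] w 0.0878 q [-0.83  0.36  0.01  0.   -1.22 -0.29]
yaw err deg 100.3 turn-z units -12.537 shift units x -3.581 y -10.056 z 5.015
```

carry_out(targets=[[[0,0,-0.96,0,0,0,1],[0,0,-0.96,0,0,0,1],[0,0,-0.96,0,0,0,1],[0,0,-0.96,0,0,0,1],[0,0,-0.96,0,0,0,1],[0,0,-0.96,0,0,0,1],[0,0,-0.96,0,0,0,1],[0,0,-0.96,0,0,0,1],[0,0,-0.96,0,0,0,1],[0,0,-0.96,0,0,0,1],[0,0,-0.96,0,0,0,1],[0,0,-0.96,0,0,0,1],[0,0,-1,0,0,0,1]]], squeeze=15)

```text
t: 2.58
eef_pos: [0.2959, -0.6067, 0.4046]
ee_rot: [3.142, 0.0, -0.935]
force: [-0.0, 0.8, -0.4]
width: 0.0874
```

carry_out(targets=[[[0,0,0,-0.3,-0.84,0,1],[0,0,0,-0.3,-0.84,0,1],[0,0,0,-0.3,-0.84,0,1],[0,0,0,-0.3,-0.84,0,1],[0,0,0,-0.3,-0.84,0,1],[0,0,0,-0.3,-0.84,0,1],[0,0,0,-0.3,-0.84,0,1],[0,0,0,-0.3,-0.84,0,1],[0,0,0,-0.3,-0.84,0.4,1],[0,0,0,-0.3,-0.84,0.8,1],[0,0,0,-0.3,-0.84,0.8,1],[0,0,0,-0.28,-0.82,1,1],[0,0,0,0,0,1,1],[0,0,0,0,0,1,1],[0,0,0,0,0,0,1]]])

```text
t: 4.45
eef_pos: [0.4458, -0.3849, 0.278]
ee_rot: [3.14, 0.003, -0.939]
force: [0.8, -0.0, 0.1]
width: 0.0872
```

```bash
python3 -c "
from h import *
plan(.4455,-.3857,.072,-53.7)
snap('side','s1',(60,220,270,430),4)
snap('top','t1',(170,310,290,470),4)"
```

```text
t 4.45 pos [ 0.4458 -0.3849  0.278 ] rpy deg [179.9    0.19 -53.83] F [ 0.75 -0.02  0.12] M [-0.06  0.12 -0.06] w 0.0872 q [-0.38  0.33 -0.34 -0.   -0.9   1.01]
yaw err deg 0.13 turn-z units -0.016 shift units x 0.017 y 0.030 z 1.869
```

View pics/s1.png

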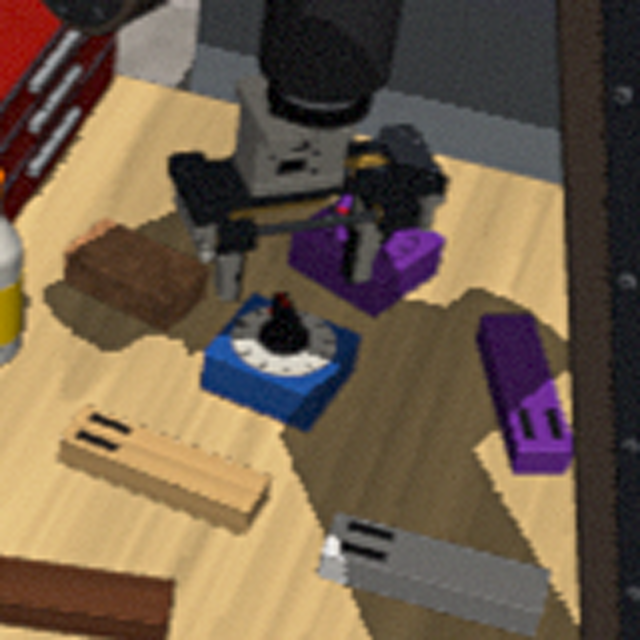

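The side view shows the open fingers straddling above the blue counter's knob (knob at crop [325,285]), with the bar between them. Next I descend and grip lightly.

carry_out(targets=[[[0,0,0,0,0.03,0.6,1],[0,0,0,0,0,0.6,1],[0,0,0,0,0,0.4,1],[0,0,0,0,0,0.27,1],[0,0,0,0,0,0,-1],[0,0,0,0,0,0,-1],[0,0,0,0,0,0,-1],[0,0,0,0,0,0,-1],[0,0,0,0,0,0,-1],[0,0,0,0,0,0,-1]]], squeeze=15)

```text
t: 5.8
eef_pos: [0.4455, -0.3864, 0.233]
ee_rot: [-3.141, -0.0, -0.94]
force: [0.1, 0.1, -0.2]
width: 0.0334
```

```bash
python3 -c "
from h import *
plan(.4455,-.3857,.072,-7.5)"
```

```text
t 5.8 pos [ 0.4455 -0.3864  0.233 ] rpy deg [-1.7999e+02 -1.0000e-02 -5.3840e+01] F [ 0.08  0.08 -0.23] M [-0.03  0.13 -0.03] w 0.0334 q [-0.38  0.38 -0.39 -0.   -0.8   1.01]
yaw err deg 46.34 turn-z units -5.792 shift units x -0.005 y -0.029 z 0.067
```

Still closing; wait, then turn most of the way.

carry_out(targets=[[[0,0,0,0,0,0,-1],[0,0,0,0,0,0,-1],[0,0,0,0,0,0,-1],[0,0,0,0,0,0,-1],[0,0,0,0,0,0,-1]]])

```text
t: 6.42
eef_pos: [0.4449, -0.3869, 0.2329]
ee_rot: [3.14, 0.001, -0.94]
force: [-3.5, -4.0, 0.5]
width: 0.0124
```

carry_out(targets=[[[0,0,-0.5,0,0,0,-1],[0,0,-0.5,0,0,0,-1],[0,0,-0.5,0,0,0,-1],[0,0,-0.5,0,0,0,-1],[0,0,-0.5,0,0,0,-1],[0,0,-0.5,0,0,0,-1],[0,0,-0.5,0,0,0,-1],[0,0,-0.5,0,0,0,-1],[0,0,-0.5,0,0,0,-1],[0,0,-0.5,0,0,0,-1],[0,0,0,0,0,0,-1]]])

```text
t: 7.8
eef_pos: [0.445, -0.3867, 0.2329]
ee_rot: [3.141, 0.001, -0.242]
force: [-2.5, -2.0, 1.5]
width: 0.0117
```

```bash
python3 -c "
from h import *
plan(.4455,-.3857,.072,-7.5)"
```

```text
t 7.8 pos [ 0.445  -0.3867  0.2329] rpy deg [ 1.7998e+02  6.0000e-02 -1.3870e+01] F [-2.53 -2.05  1.48] M [-0.88  1.35  0.02] w 0.0117 q [-0.38  0.38 -0.39  0.   -0.8   1.71]
yaw err deg 6.37 turn-z units -0.796 shift units x 0.014 y -0.040 z 0.065
```

carry_out(targets=[[[0,0,-0.25,0,0,0,-1],[0,0,-0.25,0,0,0,-1],[0,0,0,0,0,0,-1]]])

```text
t: 8.18
eef_pos: [0.4451, -0.3866, 0.2329]
ee_rot: [3.141, 0.001, -0.171]
force: [-4.4, -3.5, 2.4]
width: 0.0117
```

```bash
python3 -c "
from h import *
plan(.4455,-.3857,.072,-7.5)"
```

```text
t 8.18 pos [ 0.4451 -0.3866  0.2329] rpy deg [ 1.7999e+02  6.0000e-02 -9.7800e+00] F [-4.4  -3.55  2.43] M [-1.12  1.88  0.02] w 0.0117 q [-0.38  0.38 -0.39  0.   -0.8   1.78]
yaw err deg 2.28 turn-z units -0.285 shift units x 0.013 y -0.037 z 0.064
```

carry_out(targets=[[[0,0,-0.25,0,0,0,-1],[0,0,-0.25,0,0,0,-1],[0,0,0,0,0,0,-1]]])

```text
t: 8.55
eef_pos: [0.445, -0.3866, 0.2329]
ee_rot: [-3.141, 0.001, -0.102]
force: [-4.2, -2.3, 2.3]
width: 0.0122
```

```bash
python3 -c "
from h import *
plan(.4455,-.3857,.072,-7.5)"
```

```text
t 8.55 pos [ 0.445  -0.3866  0.2329] rpy deg [-1.7999e+02  5.0000e-02 -5.8300e+00] F [-4.19 -2.31  2.33] M [-1.01  1.8  -0.37] w 0.0122 q [-0.38  0.38 -0.39  0.   -0.8   1.85]
yaw err deg -1.67 turn-z units 0.209 shift units x 0.013 y -0.038 z 0.064
```

The vertical moment jumped from 0.02 to -0.37 N·m, so the stop is reached. I'll add a small extra press, then release straight up and look.

carry_out(targets=[[[0,0,-0.15,0,0,0,-1],[0,0,0,0,0,0,-1]]])

```text
t: 8.8
eef_pos: [0.4451, -0.3866, 0.2329]
ee_rot: [-3.141, 0.001, -0.081]
force: [-4.4, -3.1, 2.2]
width: 0.0126
```

```bash
python3 -c "
from h import *
plan(.4455,-.3857,.072,-7.5)"
```

```text
t 8.8 pos [ 0.4451 -0.3866  0.2329] rpy deg [-1.7999e+02  4.0000e-02 -4.6200e+00] F [-4.41 -3.12  2.16] M [-1.21  1.82 -0.37] w 0.0126 q [-0.38  0.38 -0.39  0.   -0.8   1.87]
yaw err deg -2.88 turn-z units 0.36 shift units x 0.011 y -0.037 z 0.064
```

carry_out(targets=[[[0,0,0,0,0,0,1],[0,0,0,0,0,0,1],[0,0,0,0,0,0,1],[0,0,0,0,0,0,1],[0,0,0,0,0,-0.5,1],[0,0,0,0,0,-1,1],[0,0,0,0,0,-1,1],[0,0,0,0,0,-0.5,1],[0,0,0,0,-1,0,1],[0,0,0,0,-1,0,1],[0,0,0,0,-1,0,1],[0,0,0,0,-1,0,1],[0,0,0,0,-1,0,1],[0,0,0,0,0,0,1]]])

```text
t: 10.55
eef_pos: [0.4556, -0.2607, 0.3082]
ee_rot: [-3.141, -0.0, -0.079]
force: [0.5, -1.1, 0.0]
width: 0.0877
```

```bash
python3 -c "
from h import *
plan(.4913,-.2390,.023,-5.6)
p,d=snap('top','t2',(170,310,290,470),4)
snap('side','s2',(60,220,270,430),4)
m=arm.camera_model('top');K=m['camera_matrix'];T=m['world_from_camera']
v,u=np.mgrid[:420,:560];X=np.stack([(u-K[0,2])/K[0,0]*d,(v-K[1,2])/K[1,1]*d,d],-1)@T[:3,:3].T+T[:3,3]
M=(v>195)&(v<260)&(u>360)&(u<425)
for a,b in((.065,.095),(.038,.05)):
  P=X[M&(X[...,2]>a)&(X[...,2]<b)][:,:2]; print(len(P),cv2.minAreaRect((P*1000).astype(np.float32)))
"
```

```text
t 10.55 pos [ 0.4556 -0.2607  0.3082] rpy deg [-1.7999e+02 -1.0000e-02 -4.5300e+00] F [ 0.46 -1.1   0.01] M [-0.13  0.11  0.  ] w 0.0877 q [-0.15  0.2  -0.45 -0.   -0.92  1.64]
yaw err deg -1.07 turn-z units 0.134 shift units x 1.335 y -1.004 z 5.035
0 ((0.0, 0.0), (0.0, 0.0), 0.0)
169 ((472.15020751953125, -397.661865234375), (87.308837890625, 164.57357788085938), 74.96868133544922)
```

View pics/t2.png

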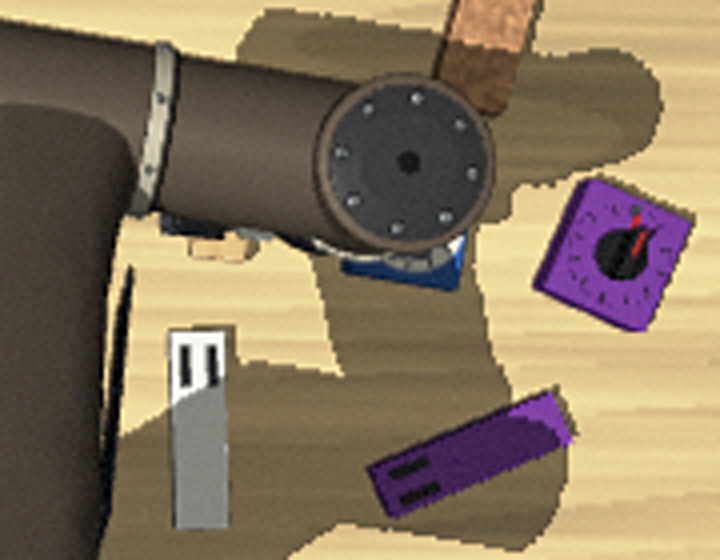

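View pics/s2.png

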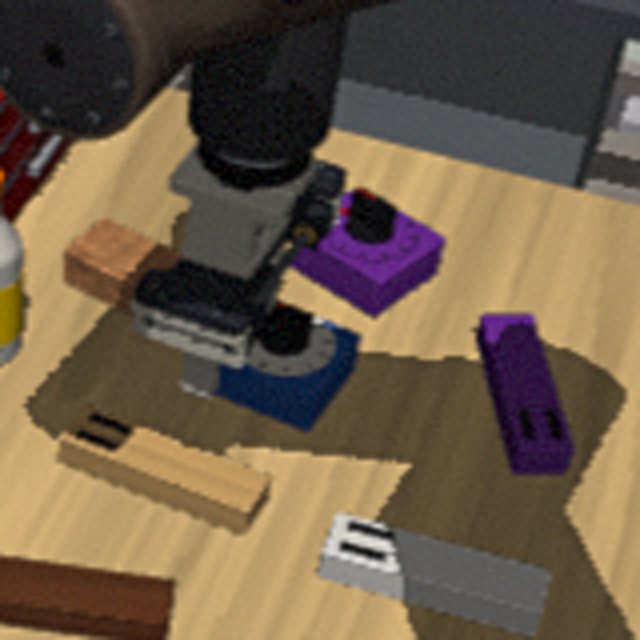

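The arm hides the knob, so I'll swing further left for a check.

carry_out(targets=[[[0,0,0.13,0.3,-1,0,1],[0,0,0,0.3,-1,0,1],[0,0,0,0.3,-1,0,1],[0,0,0,0.3,-1,0,1],[0,0,0,0,-1,0,1],[0,0,0,0,-1,0,1],[0,0,0,0,-1,0,1],[0,0,0,0,-1,0,1]]])

```text
t: 11.65
eef_pos: [0.5051, -0.0656, 0.3079]
ee_rot: [3.141, 0.0, -0.1]
force: [-0.4, 0.3, -0.9]
width: 0.0879
```

```bash
python3 -c "
from h import *
p,d=snap('top','t3',(170,310,290,470),4)
m=arm.camera_model('top');K=m['camera_matrix'];T=m['world_from_camera']
v,u=np.mgrid[:420,:560];X=np.stack([(u-K[0,2])/K[0,0]*d,(v-K[1,2])/K[1,1]*d,d],-1)@T[:3,:3].T+T[:3,3]
M=(v>195)&(v<260)&(u>360)&(u<421)
for a,b in((.065,.095),(.038,.05)):
  P=X[M&(X[...,2]>a)&(X[...,2]<b)][:,:2]; print(len(P),cv2.minAreaRect((P*1000).astype(np.float32)))
M=(v>165)&(v<245)&(u>325)&(u<368)
P=X[M&(X[...,2]>.02)&(X[...,2]<.036)][:,:2]; print(len(P),P.mean(0),cv2.minAreaRect((P*1000).astype(np.float32)))
plan(.4913,-.2390,.023,-5.6)
"
```

```text
62 ((445.4937438964844, -386.1442565917969), (13.354740142822266, 41.45405960083008), 79.99813079833984)
658 ((470.57733154296875, -389.1031494140625), (90.88673400878906, 149.5290069580078), 81.84724426269531)
657 [ 0.49079766 -0.23895461] ((491.12799072265625, -239.37042236328125), (45.185935974121094, 159.9222412109375), 84.12348175048828)
t 11.7 pos [ 0.5055 -0.0639  0.308 ] rpy deg [-1.7998e+02 -3.0000e-02 -5.7000e+00] F [-0.4   2.33 -0.09] M [ 0.34  0.06 -0.  ] w 0.0871 q [ 0.26  0.18 -0.48 -0.   -0.91  1.21]
yaw err deg 0.1 turn-z units -0.013 shift units x 0.118 y 7.026 z 5.027
```

View pics/t3.png

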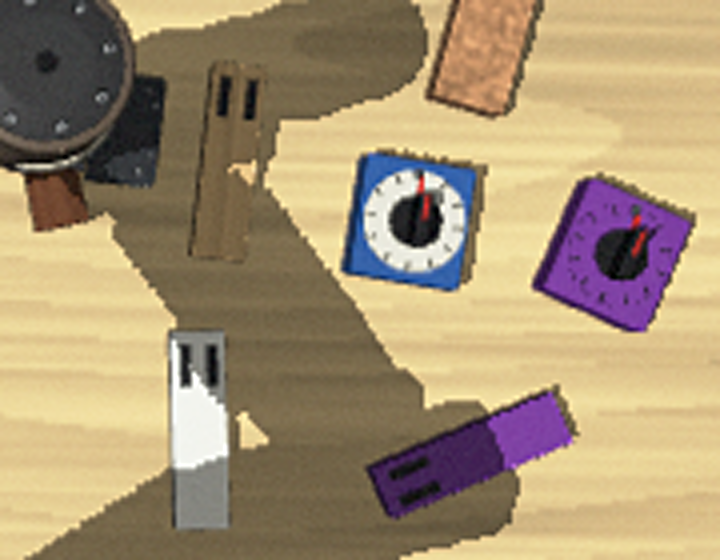

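The pointer is now on the zero mark at crop [175,420], and the bar is parallel to the box. The rail is unmoved. Now I go over it and down.

carry_out(targets=[[[0,0,0,0.12,1,0,1],[0,0,0,0,1,0,1],[0,0,0,0,1,0.3,1],[0,0,0,0,1,0.5,1],[0,0,0,0,1,0.5,1],[0,0,0,0,1,0.5,1],[0,0,0,0,1,0.5,1],[0,0,0,0,0,0.7,1],[0,0,0,0,0,0.7,1],[0,0,0,0,0,0,1]]])

```text
t: 12.95
eef_pos: [0.4898, -0.2409, 0.2141]
ee_rot: [-3.142, 0.003, -0.1]
force: [0.1, -0.2, -0.6]
width: 0.0875
```

```bash
python3 -c "
from h import *
plan(.4911,-.2392,.023,-5.8)
snap('side','s3',(80,280,200,430),3)"
```

```text
t 12.95 pos [ 0.4898 -0.2409  0.2141] rpy deg [-179.99    0.18   -5.75] F [ 0.09 -0.2  -0.62] M [-0.13  0.14 -0.01] w 0.0875 q [-0.1   0.35 -0.5  -0.   -0.72  1.57]
yaw err deg -0.05 turn-z units 0.006 shift units x 0.044 y -0.072 z 1.272
```

View pics/s3.png

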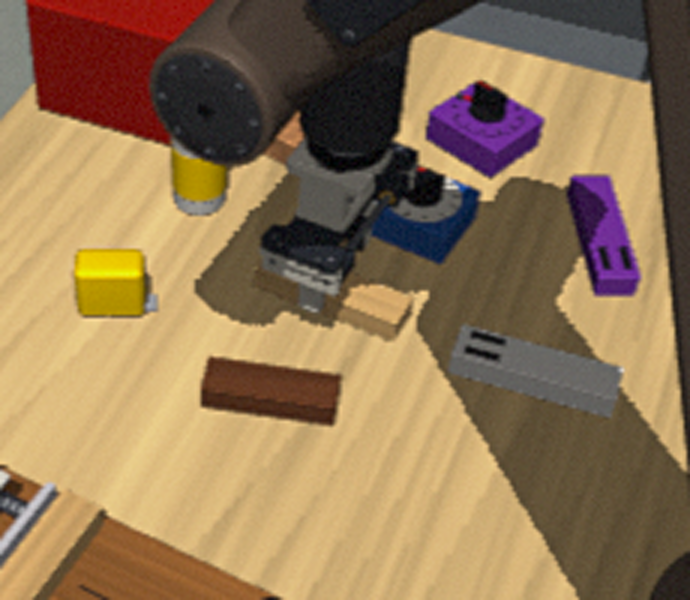

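The fingers straddle the rail at crop [300,310]. Lower and grip.

carry_out(targets=[[[0,0,0,0.04,-0.07,0.5,1],[0,0,0,0,0,0.4,1],[0,0,0,0,0,0.25,1],[0,0,0,0,0,0.1,1],[0,0,0,0,0,0,-1],[0,0,0,0,0,0,-1],[0,0,0,0,0,0,-1],[0,0,0,0,0,0,-1],[0,0,0,0,0,0,-1],[0,0,0,0,0,0,-1],[0,0,0,0,0,0,-1],[0,0,0,0,0,0,-1]]], squeeze=40)

```text
t: 14.5
eef_pos: [0.4917, -0.2385, 0.1843]
ee_rot: [3.142, -0.0, -0.099]
force: [-0.0, -0.6, 2.3]
width: 0.0442
```

```bash
python3 -c "
from h import *
plan(.4911,-.2392,.023,-5.8)"
```

```text
t 14.5 pos [ 0.4917 -0.2385  0.1843] rpy deg [ 1.80e+02 -1.00e-02 -5.68e+00] F [-0.04 -0.65  2.28] M [-0.33  0.29 -0.03] w 0.0442 q [-0.09  0.4  -0.53  0.   -0.65  1.56]
yaw err deg -0.12 turn-z units 0.015 shift units x -0.021 y 0.031 z 0.079
```

Gripped at 44.2 mm opening. Now lift and carry over the jig.

carry_out(targets=[[[0,0,0,0,0,-0.4,-1],[0,0,0,0,0,-0.8,-1],[0,0,0,0,0,-0.9,-1],[0,0,0,0,0,-0.9,-1],[0,0,0,0,0,0,-1]]])

```text
t: 15.12
eef_pos: [0.4922, -0.2385, 0.2611]
ee_rot: [3.142, -0.004, -0.099]
force: [-0.1, 0.1, -2.5]
width: 0.0439
```

carry_out(targets=[[[0,0,0,-0.05,-0.5,0,-1],[0,0,0,-0.1,-0.9,0,-1],[0,0,0,-0.1,-0.9,0,-1],[0,0,0,-0.1,-0.9,0,-1],[0,0,0,-0.1,-0.9,0,-1],[0,0,0,-0.1,-0.9,0,-1],[0,0,0,-0.1,-0.9,0,-1],[0,0,0,-0.1,-0.9,0,-1],[0,0,0,-0.1,-0.9,0,-1],[0,0,0,-0.1,-0.9,0,-1],[0,0,0,-0.1,-0.9,0,-1],[0,0,0,-0.1,-0.9,0,-1],[0,0,0,-0.1,-0.9,0,-1],[0,0,0,-0.1,-0.9,0,-1],[0,0,0,-0.1,-0.9,0,-1],[0,0,0,-0.1,-0.9,0,-1],[0,0,0,-0.1,-0.9,0,-1],[0,0,0,-0.1,-0.9,0,-1],[0,0,0,-0.1,-0.9,0,-1],[0,0,0,0,0,0,-1]]])

```text
t: 17.62
eef_pos: [0.4867, 0.1832, 0.2586]
ee_rot: [3.141, 0.001, -0.097]
force: [-0.2, 0.5, -1.1]
width: 0.0435
```

```bash
python3 -c "
from h import *
plan(.4865,.2094,.037,-5.5)
snap('side','s4',(170,370,100,350),3)
snap('top','t4',(120,260,150,290),5)"
```

```text
t 17.62 pos [0.4867 0.1832 0.2586] rpy deg [ 1.7997e+02  3.0000e-02 -5.5800e+00] F [-0.19  0.49 -1.14] M [-0.16  0.19  0.01] w 0.0435 q [ 0.74  0.25 -0.52 -0.   -0.8   0.74]
yaw err deg 0.08 turn-z units -0.01 shift units x -0.109 y -1.042 z 2.491
```

View pics/s4.png

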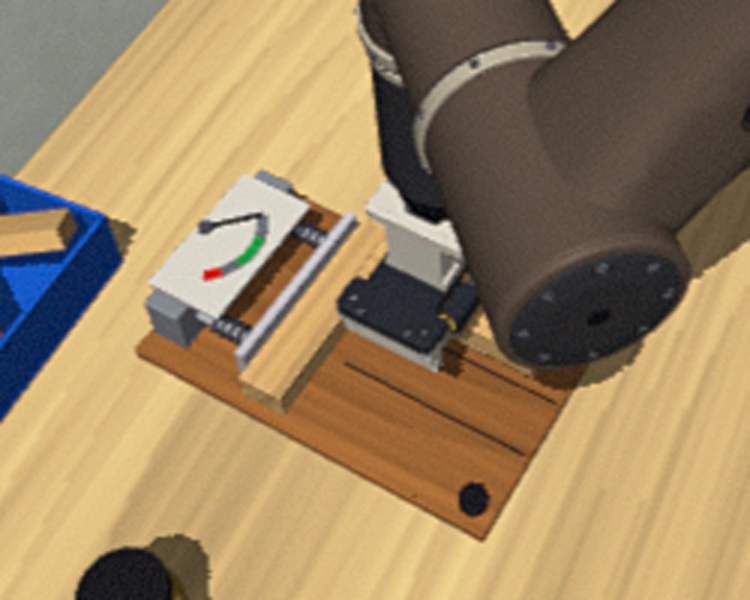

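View pics/t4.png

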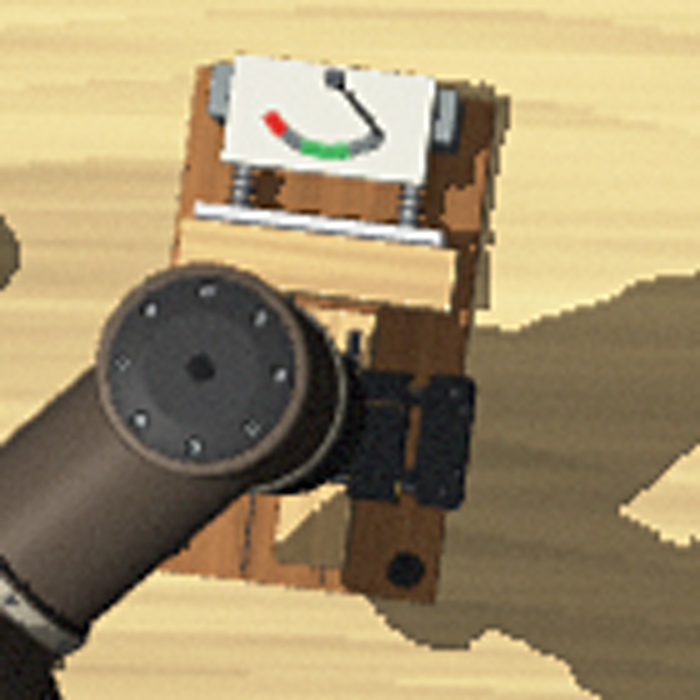

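The rail is held over the jig, about 26 mm right of the middle line (slotted end at top crop [345,355]), and the needle is at rest. I'll shift left, then lower to just above the bed.

carry_out(targets=[[[0,0,0,-0.05,-0.54,0,-1],[0,0,0,-0.05,-0.5,0,-1],[0,0,0,0,0,0.5,-1],[0,0,0,0,0,0.7,-1],[0,0,0,0,0,0.7,-1],[0,0,0,0,0,0.4,-1],[0,0,0,0,0,0,-1],[0,0,0,0,0,0,-1]]])

```text
t: 18.73
eef_pos: [0.4872, 0.2078, 0.202]
ee_rot: [-3.141, -0.0, -0.099]
force: [-0.5, 0.6, -1.7]
width: 0.0438
```

```bash
python3 -c "
from h import *
plan(.4865,.2094,.037,-5.5)
snap('side','s5',(170,370,100,350),3)
snap('top','t5',(120,260,150,290),5)"
```

```text
t 18.73 pos [0.4872 0.2078 0.202 ] rpy deg [-1.7998e+02 -2.0000e-02 -5.6700e+00] F [-0.47  0.61 -1.68] M [-0.05  0.09 -0.01] w 0.0438 q [ 0.77  0.35 -0.55  0.   -0.67  0.7 ]
yaw err deg 0.17 turn-z units -0.022 shift units x -0.036 y -0.060 z 0.227
```

View pics/s5.png

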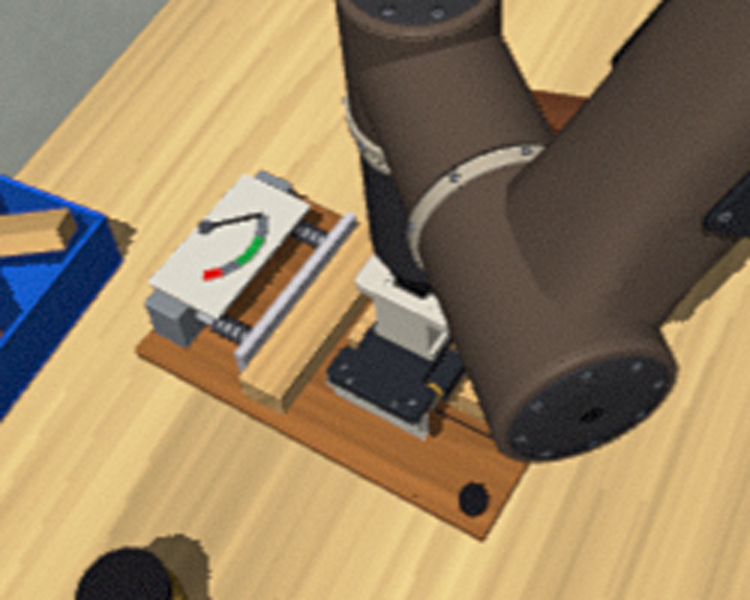

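View pics/t5.png

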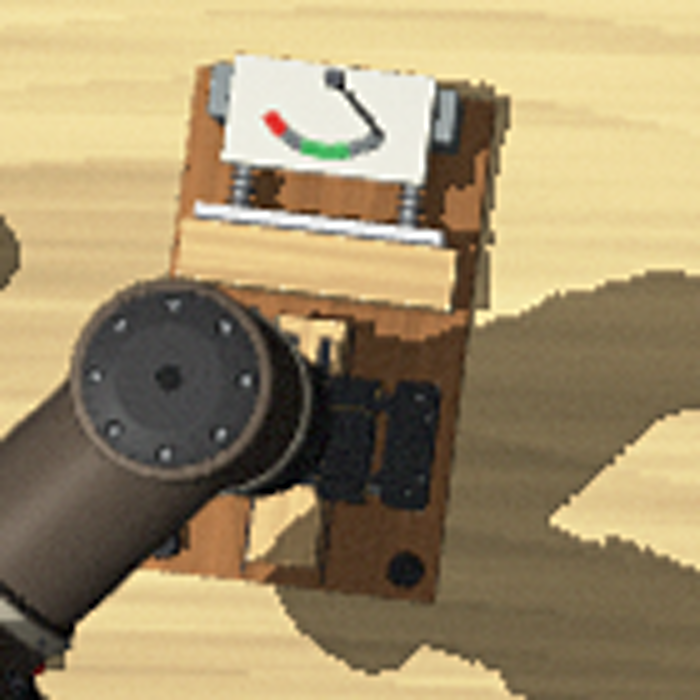

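The rail sits between the lines about 6 mm above the bed, its slotted end about 18 mm short of the stile. Next I set it down and watch the vertical force.

carry_out(targets=[[[0,0,-0.02,0,-0.05,0.1,-1],[0,0,0,0,0,0.08,-1],[0,0,0,0,0,0.04,-1],[0,0,0,0,0,0,-1],[0,0,0,0,0,0,-1]]])

```text
t: 19.45
eef_pos: [0.4871, 0.2089, 0.1963]
ee_rot: [-3.142, 0.0, -0.096]
force: [-2.1, 0.4, 1.2]
width: 0.044
```

carry_out(targets=[[[0,0,0,0,0,0.03,-1],[0,0,0,0,0,0,-1]]])

```text
t: 19.7
eef_pos: [0.4871, 0.2089, 0.1963]
ee_rot: [-3.142, -0.0, -0.096]
force: [-5.0, -0.1, 12.4]
width: 0.0434
```

```bash
python3 -c "
from h import *
plan(.4865,.2094,.037,-5.5)"
```

```text
t 19.7 pos [0.4871 0.2089 0.1963] rpy deg [-1.8e+02 -1.0e-02 -5.5e+00] F [-4.98 -0.13 12.4 ] M [-0.39  1.95  0.02] w 0.0434 q [ 0.78  0.36 -0.55  0.   -0.66  0.7 ]
yaw err deg 0.0 turn-z units -0.0 shift units x -0.025 y -0.017 z -0.002
```

Contact came at the expected height. I'll ease off slightly and slide forward in small steps.

carry_out(targets=[[[0,0,0,0,0,-0.02,-1],[0,0,0,0.1,0,0,-1],[0,0,0,0.15,0,0,-1],[0,0,0,0.15,0,0,-1],[0,0,0,0.1,0,0,-1],[0,0,0,0.1,0,0,-1],[0,0,0,0,0,0,-1]]])

```text
t: 20.58
eef_pos: [0.5016, 0.2074, 0.1963]
ee_rot: [3.141, 0.001, -0.096]
force: [-6.1, -0.3, 9.9]
width: 0.0438
```

carry_out(targets=[[[0,0,0,0.08,0,0,-1],[0,0,0,0.08,0,0,-1],[0,0,0,0.08,0,0,-1],[0,0,0,0.06,0,0,-1],[0,0,0,0,0,0,-1]]])

```text
t: 21.2
eef_pos: [0.5081, 0.2067, 0.1963]
ee_rot: [3.141, 0.003, -0.096]
force: [-13.8, 2.5, 15.0]
width: 0.044
```

```bash
python3 -c "
from h import *
plan(.4865,.2094,.037,-5.5)
snap('side','s6',(200,340,130,280),5)
snap('top','t6',(120,220,160,270),6)"
```

```text
t 21.2 pos [0.5081 0.2067 0.1963] rpy deg [ 1.7995e+02  1.5000e-01 -5.5200e+00] F [-13.83   2.48  14.98] M [1.14 5.16 0.11] w 0.044 q [ 0.74  0.38 -0.51 -0.   -0.68  0.73]
yaw err deg 0.02 turn-z units -0.003 shift units x -0.872 y -0.025 z -0.001
```

View pics/t6.png

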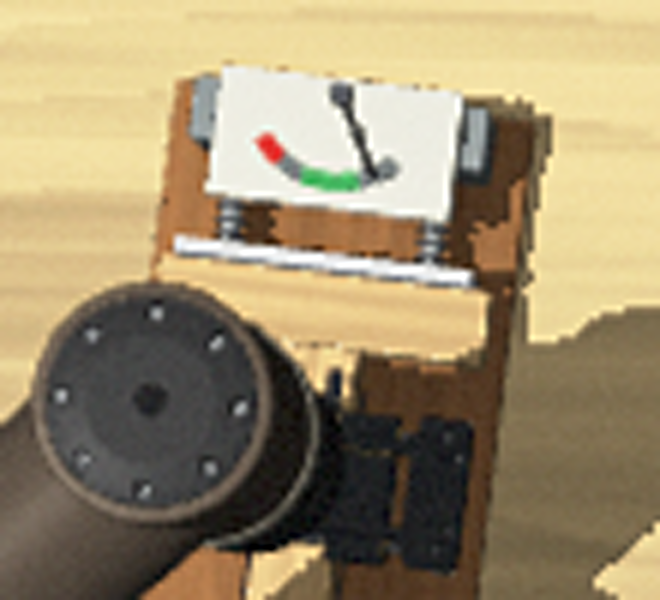

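The rail has met the stile and the needle is about 4 mm off rest, just short of green. I'll push 6 mm more, easing the down force slightly.

carry_out(targets=[[[0,0,0,0.06,0,-0.01,-1],[0,0,0,0.06,0,0,-1],[0,0,0,0.06,0,-0.01,-1],[0,0,0,0.05,0,0,-1],[0,0,0,0,0,0,-1],[0,0,0,0,0,0,-1]]])

```text
t: 22.05
eef_pos: [0.513, 0.2062, 0.1963]
ee_rot: [3.14, 0.004, -0.097]
force: [-18.9, 6.2, 14.1]
width: 0.0438
```

```bash
python3 -c "
from h import *
plan(.4865,.2094,.037,-5.5)
p,d=snap('top','t7',(120,250,160,270),4)
snap('side','s7',(200,340,130,280),5)
m=arm.camera_model('top');K=m['camera_matrix'];T=m['world_from_camera']
v,u=np.mgrid[:420,:560];X=np.stack([(u-K[0,2])/K[0,0]*d,(v-K[1,2])/K[1,1]*d,d],-1)@T[:3,:3].T+T[:3,3]
near=[]
for c in range(226,242):
    col=X[150:200,c];M=np.where((col[:,2]>.034)&(col[:,2]<.045))[0]
    if len(M): near.append(col[M.max(),:2])
near=np.array(near);s=(near-[.48,.21])@[.9954,-.0958];print('near s',np.median(s),'rest .1047')
"
```

```text
t 22.05 pos [0.513  0.2062 0.1963] rpy deg [179.92   0.25  -5.53] F [-18.86   6.18  14.07] M [2.22 6.67 0.22] w 0.0438 q [ 0.74  0.39 -0.5  -0.   -0.69  0.74]
yaw err deg 0.03 turn-z units -0.004 shift units x -1.066 y -0.026 z -0.001
near s 0.11316526794215054 rest .1047
```

View pics/t7.png

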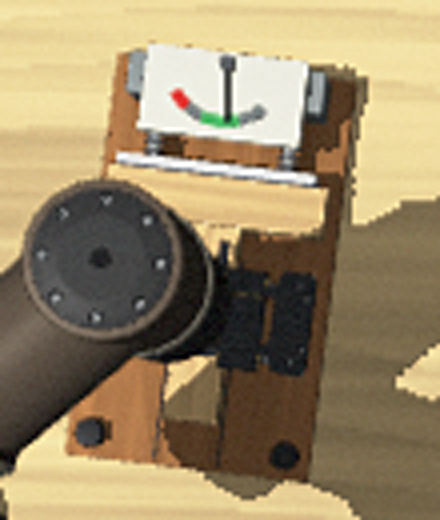

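View pics/s7.png

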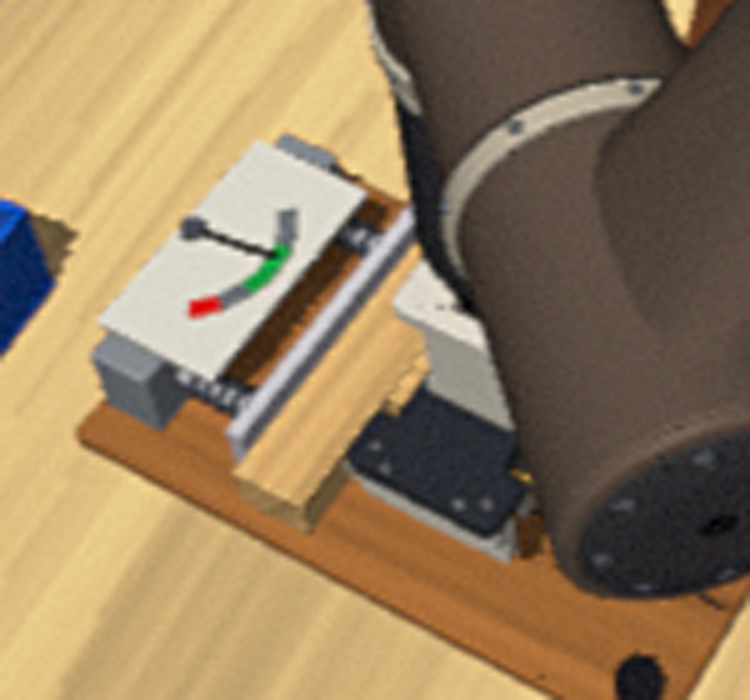

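The needle is in the green at about 8 mm. I'll relax the down force a little and nudge 2 mm towards the middle of the green.

carry_out(targets=[[[0,0,0,0.03,0,-0.02,-1],[0,0,0,0.03,0,0,-1],[0,0,0,0.02,0,0,-1],[0,0,0,0,0,0,-1],[0,0,0,0,0,0,-1],[0,0,0,0,0,0,-1],[0,0,0,0,0,0,-1]]])

```text
t: 23.02
eef_pos: [0.5146, 0.206, 0.1963]
ee_rot: [3.14, 0.005, -0.097]
force: [-19.3, 7.3, 9.3]
width: 0.0435
```

```bash
python3 -c "
from h import *
plan(.4865,.2094,.037,-5.5)
p,d=snap('top','t8',(120,250,160,270),5)
snap('side','s8',(200,340,130,280),5)
m=arm.camera_model('top');K=m['camera_matrix'];T=m['world_from_camera']
v,u=np.mgrid[:420,:560];X=np.stack([(u-K[0,2])/K[0,0]*d,(v-K[1,2])/K[1,1]*d,d],-1)@T[:3,:3].T+T[:3,3]
near=[]
for c in range(226,242):
    col=X[150:200,c];M=np.where((col[:,2]>.034)&(col[:,2]<.045))[0]
    if len(M): near.append(col[M.max(),:2])
near=np.array(near);s=(near-[.48,.21])@[.9954,-.0958];print('near s',np.median(s),s.mean(),'rest .1047')
M=(v>205)&(v<235)&(u>190)&(u<225)&(X[...,2]>.03)&(X[...,2]<.05)
P=X[M];l=(P[:,:2]-[.48,.21])@[.0958,.9954];print('rail rear top z',np.median(P[:,2]),'lateral',l.min(),l.max(),len(P))
A=np.c_[P[:,:2],np.ones(len(P))];print('slope deg',np.degrees(np.linalg.lstsq(A,P[:,2],rcond=None)[0][:2]))
"
```

```text
t 23.02 pos [0.5146 0.206  0.1963] rpy deg [179.9    0.29  -5.53] F [-19.31   7.31   9.27] M [2.67 6.74 0.35] w 0.0435 q [ 0.73  0.39 -0.5  -0.   -0.69  0.74]
yaw err deg 0.03 turn-z units -0.004 shift units x -1.133 y -0.027 z -0.000
near s 0.11367937879496168 0.1158646001349663 rest .1047
rail rear top z 0.03950915910610764 lateral -0.02417503487579959 0.02080314300410085 213
slope deg [ 1.79351338 -0.76566375]
```

View pics/t8.png

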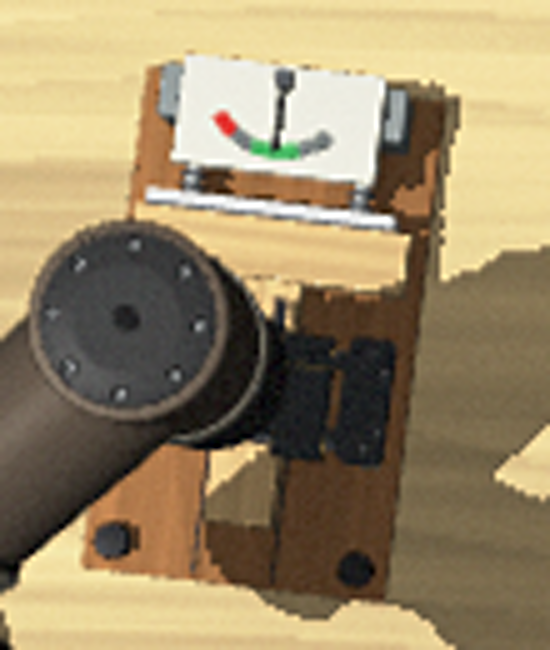

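View pics/s8.png

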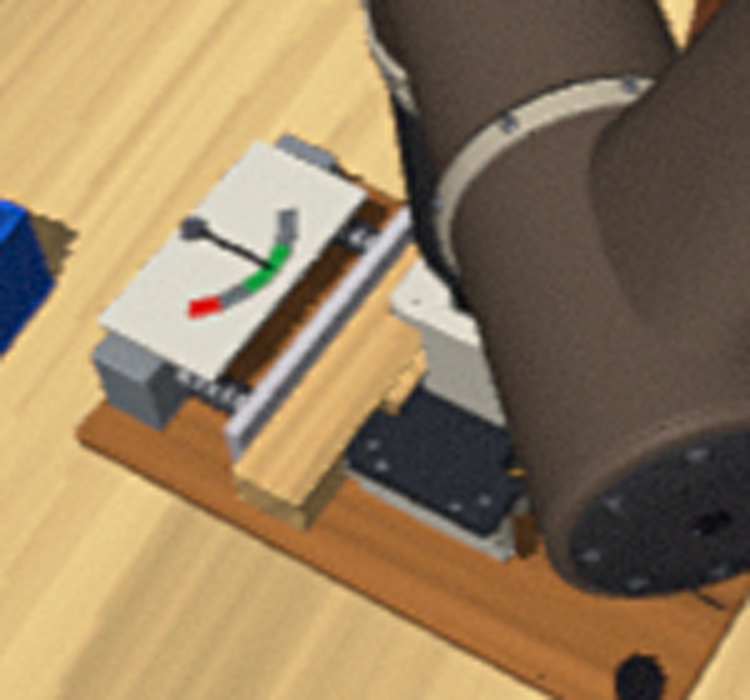

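The needle is mid-green (about 9–10 mm). The rail lies between the lines about 1–2 mm right of centre, with its rear top at 39.5 mm (expected 40). One more check that it is flat.

```bash
python3 -c "
from h import *
p,d=arm.grab_frame('top')
m=arm.camera_model('top');K=m['camera_matrix'];T=m['world_from_camera']
v,u=np.mgrid[:420,:560];X=np.stack([(u-K[0,2])/K[0,0]*d,(v-K[1,2])/K[1,1]*d,d],-1)@T[:3,:3].T+T[:3,3]
S=(X[...,:2]-[.48,.21])@[.9954,-.0958];L=(X[...,:2]-[.48,.21])@[.0958,.9954]
for a in np.arange(-.06,.13,.01):
  M=(S>a)&(S<a+.01)&(abs(L+.001)<.019)&(X[...,2]>.03)&(X[...,2]<.05)
  B=(S>a)&(S<a+.01)&(L<-.03)&(L>-.09)&(X[...,2]>.0)&(X[...,2]<.03)
  if M.sum()>4: print(a.round(3),M.sum(),np.median(X[M][:,2]).round(4), 'bed',B.sum(),np.median(X[B][:,2]).round(4) if B.sum() else '')
s=arm.get_state();print(s['t'],s['force'],s['width'],s['eef_pos'])
"
```

```text
-0.05 24 0.0384 bed 55 0.0114
-0.04 35 0.0398 bed 55 0.0108
-0.03 36 0.0395 bed 54 0.0115
-0.02 38 0.0398 bed 58 0.0116
-0.01 36 0.039 bed 55 0.0115
0.0 14 0.0387 bed 11 0.0124
0.08 10 0.0413 bed 34 0.0114
0.09 18 0.0383 bed 54 0.0109
0.1 29 0.0396 bed 53 0.0115
0.11 33 0.0383 bed 32 0.0123
0.12 37 0.0404 bed 3 0.0183
23.175 [-19.22924382   6.51219897  10.16780763] 0.04399015476034638 [0.51465837 0.20602482 0.19630542]
```

The rail is flat: its top is about 28 mm above the bed at both ends, flush with the stile. Force and pose are steady, so I'm handing in.

```bash
python3 -c "
from h import *
print(arm.job_done()); s=arm.get_state();print(s['t'],s['force'])"
```

```text
the job is handed in; nothing more can be done
None
the job is handed in; nothing more can be done
```

I turned the blue counter's knob back to its zero stop, laid the light slotted rail on the jig between the lines, and pressed it against the stile. I handed in at about 23 s with the arm still holding and pushing.

- **Counter:** The resisting moment jumped to about 0.37 N·m at the stop. The top picture then showed the pointer on the zero mark. The bar measured about -10° and the box about -8°, which agree within what the camera can resolve.
- **Rail:** Its top is 39–40 mm above the bench at both ends, so it lies flat. It sits about 1–2 mm right of the middle line, inside both black lines. Its yaw is -5.5°, the same as the jig.
- **Gauge:** The needle was mid-green in both cameras, at roughly 9–10 mm of travel. None of the pictures showed it beyond green.
- **Disagreement:** The wrist reads about 19 N along the push, while the spring should give only about 9–10 N. I put the difference down to the rail rubbing on the bed under the roughly 10 N I left pressing down. I did not prove this.
- **Failed or weak checks:** A first slope fit on the rail gave 1.8°, probably because of edge pixels. The check along the rail's length did not bear it out. The network's seat point was about 6 mm off, so I used the measured lines and edges instead.

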